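# Wind the inspection light's timer and hold the dusting brush over it

### The arm

A 6-joint arm with a two-finger parallel gripper is mounted at the origin on a cart in front of the work surface, level with it; the furniture and walls round the work are solid. World frame = base frame: x ahead of the robot, y to its left, z up, the work surface at z = 0. Lengths are in m, angles in rad, forces in N, time in s.
With the tool pointing down it reaches from about 0.275 to 0.85 m from the base axis. Payload 19 kg.
Tool frame: the origin (TCP) lies midway between the tips of the shut fingers; the grasp point (between the pads) lies r.grip_point_offset behind it (r.grip_point_offset is the distance from the TCP to the grasp point, in m); z points along the fingers, y is the line along which they close (so a half turn about z gives the same grasp; the last joint's range is limited). The gripper opens to 85 mm and grips with 20 to 120 N. Pads are 22 mm wide; open, the fingers measure 114 mm over their backs; the gripper's body (76 mm by 85 mm) begins 54 mm behind the grasp point. The pads swing forward as they close: fully open they stand 13 mm farther back than shut.
Start: joints at [1.004, 0.15, 1.437, -0, 1.554, -0.134], TCP at [0.241, 0.522, 0.231] pointing down, gripper open.
Joint ranges: [-2.8, 2.8], [-0.68, 2.1], [0.12, 2.68], [-1.39, 4.53], [0.16, 2.79], [-2.81, 2.81]. Speed limits (rad/s): [1.89, 1.89, 2.22, 3.01, 3.01, 3.01].

### API

Orientations are given as a unit quaternion [w, x, y, z].
In Python, from rig import r gives the robot as it stands. Calls block until the motion is done:
- r.movep(position, orientation): joint-space move of the TCP to a pose.
- r.move_linear(position, rot=None, vel=0.15): straight line of the TCP; rot=None keeps the orientation; vel is the mean speed in m/s.
- r.move_j(angles): joint-space move.
- r.move_gripper(opening): finger opening in m; the grip force is fixed at half the most; returns when the fingers have stopped.
- r.wait(seconds).
- r.inverse_kinematics(position, orientation): joint angles nearest the present ones, or None.
- r.sense(): the state.
- r.snapshot(name): name is "scene" or "top"; returns a dict with "img" (480x640x3 uint8, red, green, blue), "fovy" (degrees; the focal length in pixels is half the picture's height over the tangent of half this angle, whatever the lens; pixels are square), "cx", "cy" (the principal point, pixels), "k1" (the pictures are not rectified: a ray, as slopes to the right and down, at radius r is drawn at 1 + k1 r^2 times it, then the intrinsics apply), "origin" and "attitude" of the camera in the world. Camera axes: x right, y down, z forward; pixel columns grow to the right and rows downward; lengths in m; the calibration is good to about 2 mm. A picture is of the moment at which its call begins. There is no depth.
A pose or a line that the arm cannot do raises r.IKError and nothing moves.
- r.finish_job(): hands the job in; it is judged then, once.
Trained networks look in the newest picture that a camera, given by its name, has taken for a name from the list of things; names that differ only in an ending like _2 or _b are one class to them, and where a whole thing is asked for, a point or a joint stands for the part that bears it (a point fixed in the world has none). Each returns a list of dicts, best first, with "conf" (0 to 1); they miss things now and then, are a little off and sometimes report something else, mostly with a low value. They report only what shows in the picture. A call takes as long as a camera call.
- r.silhouettes(camera, label): "region" (480x640 bool, what is visible of it) and "box" ([left, top, right, bottom] as shares, 0 to 1, of the picture: columns of its width, rows of its height, round what is visible of it).
- r.landmark_of(camera, label): "xy" ([column, row] as shares, 0 to 1, of the picture: columns of its width, rows of its height: a listed point, or the origin of a listed thing).
The state is a dict: "t": time; "qpos": joint angles; "dq": joint speeds; "joint_torque": joint torques, N m; "eef_pos": TCP position; "eef_rot": TCP orientation; "wrist_force": force on the tool from outside, world axes, zero at the start; "torque": the same for the moment, N m; "finger_gap": finger opening in m; "finger_force": force on a finger pad.
Only numpy, scipy, OpenCV 4.12 (cv2) and the standard library are available. Lean on these libraries where they do the work, as an engineer would, in place of code of your own. Each camera call takes 0.05 s, during which the arm holds its last target. There are 200 camera calls.

### The job

First wind the red key of the light box's spring timer clockwise, in as many part turns as it takes, until it is fully wound. Then draw the red-handled dusting brush out of its sloping blue holder, turn it level and hold it there, still and touching nothing else, with its bristles about a hand's breadth above the middle of the white light panel, so that they can be checked for stray frit. Finish still holding it like that, and leave the scoop, the glass block and the red scraper where they are.

Things in the scene. Friction and masses are not known exactly. Their poses are not given: they have to be found in the camera images.
- light_box: fixed aluminium light box, 150 x 240 x 30 mm; origin at the centre of its underside on the trolley top, z up, long side along y. A grey timer housing (75 x 64 mm, top 52 mm above the trolley, dial on it to 54 mm) is centred 80 mm toward +y from the origin; the white light panel is at the other end.
- panel_center (a point): centre of the white square light panel (130 x 130 mm) at its surface, 31.5 mm above the trolley top; same axes as the light box
- key (a joint): turn of the timer key about the vertical, rad: 0 run down, grows as it is wound clockwise seen from above, stop at 3.3; fully wound means above 2.9. Starts between 0 and 0.6. Its spring pulls back weakly, but built-in drag keeps it where it is left; winding takes about 0.09 to 0.13 N m.
- key_grip (a point): grip point on the key's vertical axis, 83 mm above the trolley top; turns with the key. The key is a red upright wing, 40 mm long (this point's x), 10 mm thick (its y: pinch across this), its lower edge 64 and its top 94 mm above the trolley top; z up. The wing ends reach 20 mm from the axis, so wide-open fingers can swing back round it without lifting.
- holder: fixed blue sheet-steel brush holder: foot 130 x 80 x 6 mm (origin: centre of its underside on the trolley top, z up) and a trough 36 mm wide inside, 0.80 rad from level, rising toward +x (up-slope vector 0.697, 0, 0.717). Its lower 50 mm is covered (24 mm opening) over the bristles: the brush comes out only lengthwise up the slope, clear of the cover after 70 mm, of the trough after 115 mm
- brush: loose flat dusting brush, 186 x 30 x 20 mm, 0.05 to 0.08 kg, round red handle, in the holder with bristles at the bottom, handle sticking out at the top. Origin at mid-length on its underside; x runs lengthwise to the bristle tips (+93 mm; handle end -93 mm), y is its width, z its thickness (0 to 20 mm), pointing up out of the trough.
- handle (a point): point on the brush handle's centre line to grip, 55 mm from the brush's origin toward the handle end (brush frame -55, 0, 10 mm); the handle is about 15 to 20 mm thick here and free all round; same axes as the brush
- bristles (a point): middle of the bristles (brush frame 75, 0, 10 mm), 130 mm from the handle point along the brush's +x; same axes as the brush
- scoop: bystander: aluminium frit scoop, 176 x 55 x 23 mm, lying; origin at the centre of its underside. (Also there, fixed and not reported: dark green bins 68 mm high along the back and right, and a large grey metal sieve tilted on bins at the trolley edge nearest the robot, x 0.17 to 0.36, y -0.16 to 0.14, up to about 0.20 m high: keep the arm clear of it.)
- cullet_block: bystander: pale green block of glass, 43 x 49 x 26 mm; origin at the centre of its underside
- scraper: bystander: flat red plastic scraper, 107 x 64 x 8 mm; origin at the centre of its underside

How it is judged:
By the outcome, as a careful person would: the job done as asked, in the order asked, and still so for the second after the job is handed in, while the arm keeps its last pose, push and grip.
It also fails if it takes over 64 s, if anything falls off the work surface, if the arm or the gripper's body presses on something with over 40 N, if the wrist force passes 120 N, or if a joint passes its speed limit or range.

## Working session

There is one attempt and no reset: what is moved stays moved. The work goes in short steps, each a Python script; the robot and the scene stay as the last script left them, time stands still between calls to the robot, and variables do not carry over. Pictures are saved under pics/ and viewed, at most 10 in all, crops included, and the job is handed in when it is done.

```bash
ls; mkdir -p pics; cat > h.py <<'E'
import numpy as np, cv2
from scipy.spatial.transform import Rotation as R
from rig import r
def q2R(a):
    a=np.array(a,float)
    return a if a.shape==(3,3) else R.from_quat(a,scalar_first=True).as_matrix()
def K(s):
    f=240/np.tan(np.radians(s["fovy"])/2)
    return np.array([[f,0,s["cx"]],[0,f,s["cy"]],[0,0,1]])
def D(s): return np.array([s["k1"],0,0,0,0.])
def ray(s,px):
    u=cv2.undistortPoints(np.array([[px]],float),K(s),D(s),None,None)[0,0]
    d=q2R(s["attitude"])@np.array([u[0],u[1],1]); return np.array(s["origin"]),d/np.linalg.norm(d)
def atz(s,px,z):
    o,d=ray(s,px); return o+d*(z-o[2])/d[2]
def proj(s,P):
    A=q2R(s["attitude"]); P=np.atleast_2d(P)
    return cv2.projectPoints((P-np.array(s["origin"]))@A,np.zeros(3),np.zeros(3),K(s),D(s))[0][:,0]
def tri(rs):
    A=sum(np.eye(3)-np.outer(d,d) for o,d in rs); b=sum((np.eye(3)-np.outer(d,d))@o for o,d in rs)
    p=np.linalg.solve(A,b); return p,[np.linalg.norm((np.eye(3)-np.outer(d,d))@(p-o)) for o,d in rs]
def save(s,n): cv2.imwrite("pics/"+n,cv2.cvtColor(s["img"],cv2.COLOR_RGB2BGR))
def quat(M): return R.from_matrix(M).as_quat(scalar_first=True)
E
cat > a.py <<'E'
from h import *
import pickle
S={c:r.snapshot(c) for c in("scene","top")}
for c in S:
    save(S[c],c+"0.png"); s=S[c]; print(c,{k:s[k] for k in s if k!="img"})
for l in ["light_box","panel_center","key_grip","holder","brush","handle","bristles","scoop","cullet_block","scraper"]:
    rs=[]
    for c in S:
        L=r.landmark_of(c,l)
        print(l,c,[(np.round(np.array(m["xy"])*[640,480],1).tolist(),round(m["conf"],2)) for m in L[:3]])
        if L: rs.append(ray(S[c],np.array(L[0]["xy"])*[640,480]))
    if len(rs)==2:
        p,e=tri(rs); print("   ",p.round(4),np.round(e,4))
print(r.sense(),r.grip_point_offset)
pickle.dump(S,open("S0.pkl","wb"))
E
python3 a.py
```

```text
pics
scene {'fovy': 57.265111391860835, 'cx': 318.67799528481913, 'cy': 235.24951967115598, 'k1': -0.0031769368455309096, 'origin': array([-0.20839202, -0.45046558,  0.94633949]), 'attitude': array([-0.33857854,  0.79987514, -0.45536838,  0.19545836])}
top {'fovy': 52.901049645345395, 'cx': 315.78639034367404, 'cy': 238.10477119209685, 'k1': 0.022195928250304097, 'origin': array([ 0.30276392, -0.00680103,  1.15279125]), 'attitude': array([ 0.0713834 , -0.70331716,  0.70373092, -0.07079675])}
light_box scene [([339.1, 287.8], 0.74)]
light_box top [([362.6, 267.5], 0.55)]
    [ 0.4634 -0.118   0.0295] [0.0028 0.0028]
panel_center scene [([350.9, 294.5], 0.9)]
panel_center top [([380.1, 268.6], 0.94)]
    [ 0.4595 -0.1574  0.0312] [0.0012 0.0012]
key_grip scene [([378.3, 247.4], 0.72), ([321.5, 254.5], 0.67)]
key_grip top [([333.9, 244.7], 0.49)]
    [ 0.5334 -0.1119  0.1175] [0.0741 0.0741]
holder scene [([261.0, 248.6], 0.7)]
holder top [([244.1, 259.0], 0.63)]
    [0.4884 0.1618 0.0104] [0.0052 0.0052]
brush scene [([261.6, 227.4], 0.6)]
brush top [([243.7, 247.5], 0.86), ([246.8, 26
[... 667 characters left out ...]
]
{'t': 1.1, 'qpos': array([ 1.00404972e+00,  1.50505533e-01,  1.43736210e+00,  1.05812282e-05,
        1.55377949e+00, -1.34024939e-01]), 'dq': array([-0.00032276, -0.00058334,  0.00068717,  0.000415  , -0.00035114,
        0.00013445]), 'joint_torque': array([-2.98464511e-03, -7.12800121e+01, -5.71032214e+01, -1.70317817e-04,
        1.67535276e-03,  3.12435338e-05]), 'eef_pos': array([0.24114597, 0.5219815 , 0.23128229]), 'eef_rot': array([-1.43167745e-05,  2.14676821e-01,  9.76685140e-01, -2.37634531e-05]), 'wrist_force': array([-0.47887444, -0.5548585 , -0.77664529]), 'torque': array([-0.06830508, -0.04410301,  0.01191716]), 'finger_force': 0.0, 'finger_gap': 0.08505501739664738} 0.0187
```

```bash
python3 - <<'E'
import cv2
a=cv2.imread("pics/scene0.png")[170:330,210:430]; cv2.imwrite("pics/sc.png",cv2.resize(a,(792,576),interpolation=cv2.INTER_CUBIC))
a=cv2.imread("pics/top0.png")[170:330,210:430]; cv2.imwrite("pics/tc.png",cv2.resize(a,(792,576),interpolation=cv2.INTER_CUBIC))
E
```

```text
(no output)
```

View pics/sc.png

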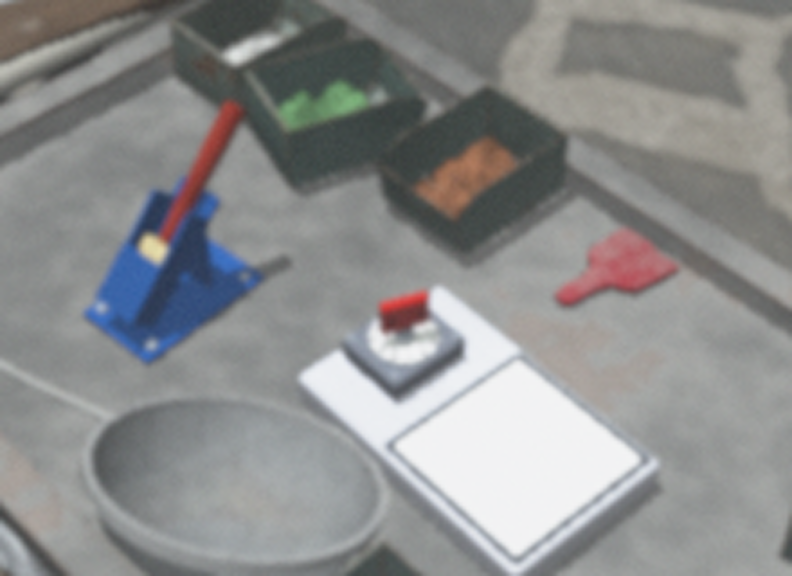

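View pics/tc.png

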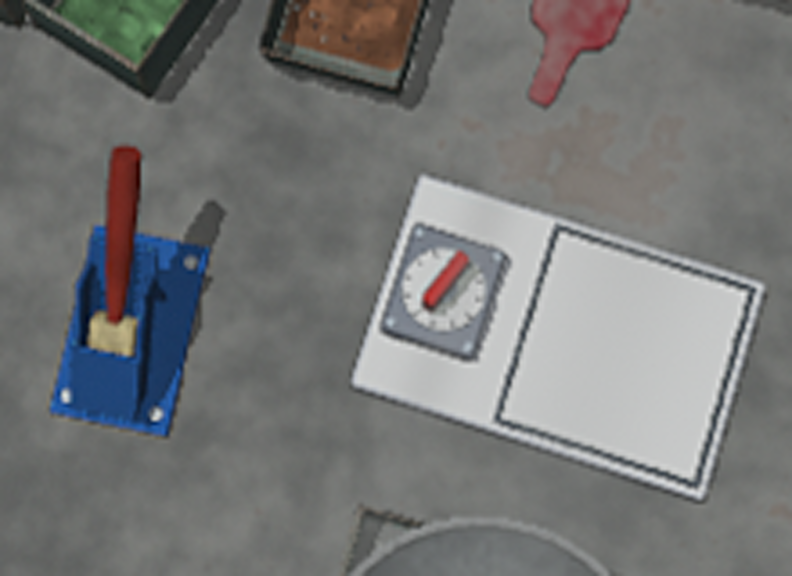

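View pics/scene0.png

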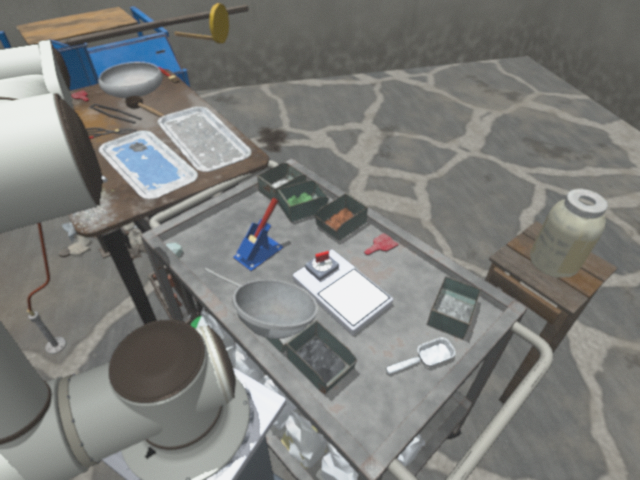

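The scene crop shows the holder with brush (handle end at about pixel 275,199), the key at 322,256 and the panel at 354,296. The top crop shows the key at 333,247, running up and to the right, and the handle end at 245,211. The network's key guess in the scene view (378,247) is really the scraper. I'll compute exact geometry from the corners and the red regions.

```bash
cat > b.py <<'E'
from h import *
import pickle
S=pickle.load(open("S0.pkl","rb"))
cr=lambda p:np.array(p)/3.6+[210,170]+[-.36,-.36]
T,C=S["top"],S["scene"]
bx=np.array([atz(T,cr(p),.03) for p in [(422,176),(764,285),(706,498),(352,385)]])
print("box c",bx.mean(0),[np.linalg.norm(bx[i]-bx[i-1]).round(4) for i in range(4)])
pn=np.array([atz(T,cr(p),.0315) for p in [(556,228),(754,290),(698,486),(498,421)]])
print("panel c",pn.mean(0),[np.linalg.norm(pn[i]-pn[i-1]).round(4) for i in range(4)])
v=(bx[0]+bx[3]-bx[1]-bx[2]); yb=np.degrees(np.arctan2(v[1],v[0]))-90; print("box yaw",yb)
hd=np.array([atz(T,cr(p),.006) for p in [(95,226),(208,247),(168,437),(50,410)]])
v=hd[0]+hd[1]-hd[2]-hd[3]; hy=np.degrees(np.arctan2(v[1],v[0]));
print("holder c",hd.mean(0),[np.linalg.norm(hd[i]-hd[i-1]).round(4) for i in range(4)],"yaw",hy)
# red regions
def red(s,lo,hi):
    h=s["img"].astype(int); m=(h[...,0]>90)&(h[...,1]<h[...,0]*.45)&(h[...,2]<h[...,0]*.45)
    z=np.zeros_like(m); z[lo[1]:hi[1],lo[0]:hi[0]]=m[lo[1]:hi[1],lo[0]:hi[0]]
    return z
L=[]
for s,b,k in((T,((235,205),(252,262)),"T"),(C,((250,195),(281,240)),"C")):
    h=s["img"].astype(int); m=(h[...,0]>1.8*h[...,1])&(h[...,0]>1.8*h[...,2])&(h[...,0]>60)
    z=np.zeros_like(m);(x0,y0),(x1,y1)=b; z[y0:y1,x0:x1]=m[y0:y1,x0:x1]
    p=np.argwhere(z)[:,::-1].astype(float); c=p.mean(0); u=np.linalg.svd(p-c)[2][0] if len(p)<5000 else 0
    if u[1]>0:u=-u
    t=(p-c)@u; L.append((s,c,u,t.min(),t.max())); print("handle",k,len(p),c,u,t.min(),t.max())
n=[np.cross(ray(s,c+a*u)[1],ray(s,c+b*u)[1]) for s,c,u,a,b in L]
n=[x/np.linalg.norm(x) for x in n]
d=np.cross(*n); d/=np.linalg.norm(d); d*=np.sign(d[2])
print("up dir",d,"elev",np.arcsin(d[2]),"yaw",np.degrees(np.arctan2(d[1],d[0])))
ends=[]
for s,c,u,a,b in L: 
    e,dr=ray(s,c+b*u); ends.append((e,dr))
print("handle end",tri(ends))
# key
KR=[]
for s,b in((T,((322,235),(345,258))),(C,((310,245),(334,265)))):
    h=s["img"].astype(int); m=(h[...,0]>1.8*h[...,1])&(h[...,0]>1.8*h[...,2])&(h[...,0]>60)
    (x0,y0),(x1,y1)=b; p=np.argwhere(m[y0:y1,x0:x1])[:,::-1]+[x0,y0.__int__()]; p=p.astype(float); c=p.mean(0);u=np.linalg.svd(p-c)[2][0]; print("key px",len(p),c,u); KR.append((s,c,u))
s,c,u=KR[0]; a=atz(s,c-3*u,.094);b=atz(s,c+3*u,.094); print("key yaw",np.degrees(np.arctan2(*(b-a)[1::-1])),"at .09",atz(s,c,.09))
print("key tri",tri([ray(s,c) for s,c,u in KR]))
y=np.radians(yb); print("key from box",bx.mean(0)+.08*np.array([-np.sin(y),np.cos(y),0]))
dl=[atz(T,cr(p),.052) for p in [(416,226),(510,258),(472,358),(384,328)]]; print("housing",np.mean(dl,0))
E
python3 b.py
```

```text
box c [ 0.47342992 -0.12209003  0.03      ] [np.float64(0.147), np.float64(0.2358), np.float64(0.1451), np.float64(0.2382)]
panel c [ 0.45957673 -0.16471045  0.0315    ] [np.float64(0.1335), np.float64(0.1353), np.float64(0.1339), np.float64(0.134)]
box yaw -18.001502863089755
holder c [0.48087003 0.16206102 0.006     ] [np.float64(0.127), np.float64(0.0779), np.float64(0.1299), np.float64(0.0804)] yaw -11.092079040265482
handle T 318 [243.13522013 232.3836478 ] [ 0.06149914 -0.99810714] -26.697285279413 21.580852110955224
handle C 147 [266.44217687 214.72108844] [ 0.47172777 -0.88174425] -23.278406114719782 17.898942050405964
up dir [ 0.71127579 -0.13317415  0.69018214] elev 0.7617407279267653 yaw -10.604864131434617
handle end (array([0.5661134 , 0.1471183 , 0.15271073]), [np.float64(0.0007383747262491103), np.float64(0.0007383747262490964)])
key px 61 [333.18032787 247.03278689] [-0.6052297   0.79605088]
key px 63 [321.80952381 254.77777778] [-0.95493239  0.2968234 ]
key yaw 142.9186837199101 at .09 [ 0.49932975 -0.04492053  0.09      ]
key tri (array([ 0.50033153, -0.04530912,  0.08560968]), [np.float64(0.0002959971534563671), np.float64(0.00029599715345637884)])
key from box [ 0.49815327 -0.04600616  0.03      ]
housing [ 0.49748894 -0.04671004  0.052     ]
```

```bash
cat >> h.py <<'E'
KEY=np.array([0.4985,-0.0455]); GO=r.grip_point_offset
def down(psi): return R.from_euler("z",psi).as_matrix()@np.diag([1.,-1,-1])
def st(n=""):
    s=r.sense(); print(n,"t%.2f"%s["t"],s["eef_pos"].round(4),"q6 %.2f"%s["qpos"][5],"F",s["wrist_force"].round(1),"M",s["torque"].round(2),"gap %.4f ff %.1f"%(s["finger_gap"],s["finger_force"])); return s
E
python3 - <<'E'
from h import *
for d in range(-220,330,20):
    q=r.inverse_kinematics(np.r_[KEY,.085-GO],quat(down(np.radians(d-37))))
    print(d-37,None if q is None else np.round(q,2))
E
```

```text
-257 [-0.25  0.11  1.83 -0.    1.2  -0.47]
-237 [-0.25  0.11  1.83 -0.    1.2  -0.82]
-217 [-0.25  0.11  1.83 -0.    1.2  -1.17]
-197 [-0.25  0.11  1.83 -0.    1.2  -1.52]
-177 [-0.25  0.11  1.83 -0.    1.2  -1.87]
-157 [-0.25  0.11  1.83 -0.    1.2  -2.22]
-137 [-0.25  0.11  1.83 -0.    1.2  -2.57]
-117 None
-97 None
-77 [-0.25  0.11  1.83 -0.    1.2   2.67]
-57 [-0.25  0.11  1.83 -0.    1.2   2.32]
-37 [-0.25  0.11  1.83 -0.    1.2   1.97]
-17 [-0.25  0.11  1.83 -0.    1.2   1.62]
3 [-0.25  0.11  1.83 -0.    1.2   1.27]
23 [-0.25  0.11  1.83 -0.    1.2   0.92]
43 [-0.25  0.11  1.83 -0.    1.2   0.58]
63 [-0.25  0.11  1.83 -0.    1.2   0.23]
83 [-0.25  0.11  1.83 -0.    1.2  -0.12]
103 [-0.25  0.11  1.83 -0.    1.2  -0.47]
123 [-0.25  0.11  1.83 -0.    1.2  -0.82]
143 [-0.25  0.11  1.83 -0.    1.2  -1.17]
163 [-0.25  0.11  1.83 -0.    1.2  -1.52]
183 [-0.25  0.11  1.83 -0.    1.2  -1.87]
203 [-0.25  0.11  1.83 -0.    1.2  -2.22]
223 [-0.25  0.11  1.83 -0.    1.2  -2.57]
243 None
263 None
283 [-0.25  0.11  1.83 -0.    1.2   2.67]
```

```bash
python3 - <<'E'
from h import *
p=np.r_[KEY,.085-GO]; q=quat(down(np.radians(143)))
s=r.sense(); r.move_linear([.241,.522,.32],vel=.3)
r.movep(np.r_[KEY,.22],q); st("above")
r.move_linear(p,vel=.2); st("at")
r.move_gripper(0.0); st("closed")
s=r.sense(); j=s["qpos"].copy(); q0=j.copy()
for d in (.4,.8,1.2,1.6,2.0):
    j=q0.copy(); j[5]+=d; r.move_j(j); s=st("turn %.1f"%d)
    if abs(s["torque"][2])>.6 or np.linalg.norm(s["wrist_force"])>40: print("STOP"); break
r.snapshot("top"); x=r.snapshot("scene"); save(x,"k1.png")
E
```

```text
above t3.79 [ 0.4986 -0.0449  0.2201] q6 -1.17 F [ 0.3  0.2 -0.5] M [-0.02 -0.05  0.01] gap 0.0856 ff 0.0
at t4.71 [ 0.4991 -0.0455  0.0673] q6 -1.17 F [ 0.5 -0.9  0.1] M [-0.03 -0.02  0.08] gap 0.0853 ff 0.0
closed t5.38 [ 0.499  -0.0449  0.0667] q6 -1.17 F [2.6 7.9 3.3] M [ 1.21 -0.43 -0.09] gap 0.0090 ff 59.0
turn 0.4 t5.87 [ 0.4996 -0.0441  0.0667] q6 -0.77 F [ 7.9  7.5 -4. ] M [ 1.19 -1.09 -0.03] gap 0.0087 ff 58.5
turn 0.8 t6.35 [ 0.5005 -0.0438  0.0667] q6 -0.37 F [16.2 11.4 -8.6] M [ 1.87 -2.53 -0.01] gap 0.0090 ff 58.4
turn 1.2 t6.83 [ 0.5013 -0.0438  0.0668] q6 0.03 F [ 26.1  11.3 -16.3] M [ 1.94 -4.09  0.01] gap 0.0094 ff 58.3
turn 1.6 t7.32 [ 0.5022 -0.0442  0.0669] q6 0.43 F [ 34.5   8.  -22.6] M [ 1.45 -5.55 -0.02] gap 0.0086 ff 58.3
STOP
```

```bash
sed -i 's/KEY=np.array.*;/KEY=np.array([0.5010,-0.0461]);/' h.py; python3 - <<'E'
from h import *
r.move_gripper(.085)
r.move_linear(np.r_[KEY,.085-GO],quat(down(np.radians(143)-1.6)),vel=.05); st("re")
r.move_gripper(0.0); st("closed"); q0=r.sense()["qpos"].copy()
for d in np.r_[.3,.6,.9,np.arange(1.0,1.9,.08)]:
    j=q0.copy(); j[5]+=d; r.move_j(j); s=st("turn %.2f"%d)
    if abs(s["torque"][2])>.5 or np.linalg.norm(s["wrist_force"])>30: print("STOP"); break
E
```

```text
re t8.38 [ 0.5011 -0.0462  0.0663] q6 0.43 F [ 0.  -0.1 -0. ] M [ 0.03 -0.06 -0.  ] gap 0.0848 ff 0.0
closed t9.06 [ 0.5011 -0.0462  0.0665] q6 0.43 F [-0.2 -1.7  2.8] M [-0.12 -0.03 -0.07] gap 0.0089 ff 59.5
turn 0.30 t9.46 [ 0.5011 -0.0462  0.0665] q6 0.73 F [0.7 0.3 1.7] M [ 0.02 -0.05 -0.07] gap 0.0094 ff 59.4
turn 0.60 t9.86 [ 0.5011 -0.0462  0.0665] q6 1.02 F [ 0.1 -0.   1.8] M [ 0.06 -0.04 -0.09] gap 0.0090 ff 59.4
turn 0.90 t10.26 [ 0.5012 -0.0462  0.0665] q6 1.32 F [-0.4  1.4  1.7] M [ 0.1  -0.05 -0.08] gap 0.0090 ff 59.4
turn 1.00 t10.51 [ 0.5011 -0.0462  0.0665] q6 1.42 F [1.5 0.6 1.8] M [ 0.19 -0.1  -0.07] gap 0.0089 ff 59.4
turn 1.08 t10.76 [ 0.5012 -0.0462  0.0665] q6 1.50 F [1.6 1.1 2. ] M [ 0.23 -0.12 -0.03] gap 0.0091 ff 59.4
turn 1.16 t11.01 [ 0.5012 -0.0462  0.0665] q6 1.59 F [1.6 1.8 1. ] M [ 0.25 -0.16 -0.06] gap 0.0090 ff 59.4
turn 1.24 t11.26 [ 0.5011 -0.0462  0.0665] q6 1.67 F [0.9 1.4 2. ] M [ 0.29 -0.15 -0.09] gap 0.0094 ff 59.4
turn 1.32 t11.51 [ 0.5011 -0.0462  0.0665] q6 1.75 F [0.7 1.4 2.1] M [ 0.34 -0.19 -0.05] gap 0.0094 ff 59.4
turn 1.40 t11.76 [ 0.5012 -0.0462  0.0665] q6 1.83 F [1.6 1.5 0.6] M [ 0.32 -0.24  0.53] gap 0.0092 ff 59.8
STOP
```

```bash
cat >> h.py <<'E'
YW=np.radians(-11.0); EL=.8
U=np.array([np.cos(YW)*np.cos(EL),np.sin(YW)*np.cos(EL),np.sin(EL)]); N=np.array([-np.cos(YW)*np.sin(EL),-np.sin(YW)*np.sin(EL),np.cos(EL)])
HP=np.array([0.5661,0.1471,0.1527])-.038*U
def grot(sg,u=U,n=N):
    x=sg*u; z=-n; return np.column_stack([x,np.cross(z,x),z])
E
python3 - <<'E'
from h import *
import pickle
r.move_gripper(.085); r.move_linear(np.r_[KEY,.25],vel=.3); st()
x=r.snapshot("top"); save(x,"k2.png"); y=r.snapshot("scene")
S=pickle.load(open("S0.pkl","rb"))
print("HP",HP); 
for c in S: print(c,proj(S[c],np.array([HP+.038*U,HP,HP-.04*U])).round(1))
for sg in(1,-1):
    for P in (HP+.1*N,HP,HP+.14*U):
        q=r.inverse_kinematics(P-GO*N,quat(grot(sg))); print(sg,None if q is None else q.round(2))
    for d in(-60,-30,-11,0,30):
        h=np.array([np.cos(np.radians(d)),np.sin(np.radians(d)),0]); 
        P=np.array([.46,-.164,.13])+.13*h
        q=r.inverse_kinematics(P-[0,0,GO],quat(grot(sg,h,np.array([0,0,1.])))); print("  fin",d,None if q is None else q.round(2))
i=cv2.imread("pics/k2.png"); i2=cv2.cvtColor(y["img"],cv2.COLOR_RGB2BGR)
cv2.imwrite("pics/k2c.png",cv2.resize(np.hstack([i[170:330,210:430],i2[170:330,210:430]]),(800,291)))
E
```

```text
t13.23 [ 0.5008 -0.046   0.2496] q6 1.83 F [-0.4  0.4 -1.1] M [0.   0.05 0.03] gap 0.0848 ff 0.0
HP [0.54011156 0.15215164 0.12544047]
scene [[275.1 198.9]
 [269.1 210.7]
 [262.8 223.1]]
top [[244.2 211.1]
 [243.4 225.8]
 [242.5 240.6]]
1 [ 0.45 -0.29  2.16 -0.71  0.72  2.62]
1 [ 0.33 -0.07  2.14 -0.85  0.5   2.74]
1 [ 0.22 -0.03  1.87 -0.53  0.61  2.31]
  fin -60 [-0.61  0.26  1.56 -0.    1.33  2.  ]
  fin -30 [-0.51  0.3   1.5  -0.    1.34  1.59]
  fin -11 [-0.44  0.3   1.5  -0.    1.34  1.33]
  fin 0 [-0.4   0.29  1.51 -0.    1.34  1.17]
  fin 30 [-0.3   0.23  1.59 -0.    1.32  0.74]
-1 [ 0.45 -0.29  2.16 -0.71  0.72 -0.52]
-1 [ 0.33 -0.07  2.14 -0.85  0.5  -0.4 ]
-1 [ 0.22 -0.03  1.87 -0.53  0.61 -0.83]
  fin -60 [-0.61  0.26  1.56 -0.    1.33 -1.14]
  fin -30 [-0.51  0.3   1.5  -0.    1.34 -1.55]
  fin -11 [-0.44  0.3   1.5  -0.    1.34 -1.81]
  fin 0 [-0.4   0.29  1.51 -0.    1.34 -1.97]
  fin 30 [-0.3   0.23  1.59 -0.    1.32 -2.4 ]
```

View pics/k2c.png

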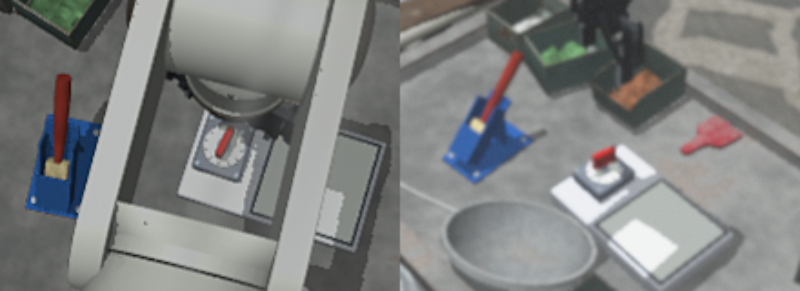

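Key wing at crop (226,142) has turned almost a half turn, in line with hitting the stop at about 3.3 rad. The holder and brush haven't moved. I'll grasp with the tool tilted 0.4 rad, so the arm stays clear of the sieve.

```bash
cat >> h.py <<'E'
def tl(el,yaw=YW):  # tool rotation + back direction, tool x = -(up-slope dir at elevation el)
    c,s=np.cos(yaw),np.sin(yaw); u=np.array([c*np.cos(el),s*np.cos(el),np.sin(el)]); n=np.array([-c*np.sin(el),-s*np.sin(el),np.cos(el)])
    return quat(grot(-1,u,n)),n
E
python3 - <<'E'
from h import *
q,n=tl(.4)
for d in(-60,-45,-30,-11,0,20):
    dr=np.radians(d); qf,nf=tl(-.4,dr); P=np.array([.46,-.164,.1315])+.13*np.array([np.cos(dr),np.sin(dr),0])
    a=r.inverse_kinematics(P-GO*nf,qf); print(d,None if a is None else a.round(2))
print(r.inverse_kinematics(HP+.14*U-GO*n,q).round(2))
r.movep(HP+.1*n-GO*n,q); st("pre")
r.move_linear(HP-GO*n,vel=.1); s=st("at"); print(s["qpos"].round(2))
r.move_gripper(0.); st("grip")
E
```

```text
-60 [-0.69  0.48  1.31  0.14  1.73 -1.21]
-45 [-0.6   0.52  1.24  0.07  1.78 -1.38]
-30 [-0.51  0.55  1.19  0.01  1.8  -1.56]
-11 [-0.4   0.55  1.19 -0.08  1.79 -1.78]
0 [-0.33  0.54  1.22 -0.13  1.77 -1.91]
20 [-0.22  0.48  1.3  -0.21  1.7  -2.13]
[ 0.15  0.1   1.59 -0.15  1.08 -1.18]
pre t15.88 [0.5091 0.158  0.2003] q6 -1.06 F [ 0.1  0.6 -0.1] M [0.02 0.11 0.  ] gap 0.0849 ff 0.0
at t17.03 [0.5474 0.1509 0.1089] q6 -1.05 F [-0.2  1.1  0.5] M [ 0.06  0.15 -0.02] gap 0.0852 ff 0.0
[ 0.22  0.01  1.9  -0.21  0.87 -1.05]
grip t17.67 [0.5473 0.1507 0.1084] q6 -1.05 F [-1.3 -1.1  2.1] M [-0.03  0.09 -0.02] gap 0.0172 ff 58.3
```

```bash
python3 - <<'E'
from h import *
q,n=tl(.4); s0=r.sense(); p0=s0["eef_pos"]
for k,d in enumerate((.02,.06,.10,.14)):
    r.move_linear(p0+d*U,vel=.08); s=st("pull")
    if np.linalg.norm(s["wrist_force"])>25: print("STOP"); break
else:
    r.move_linear(p0+.14*U+[0,0,.1],vel=.15); st("up")
    S={c:r.snapshot(c) for c in("scene","top")}
    a=[cv2.cvtColor(S[c]["img"],cv2.COLOR_RGB2BGR) for c in S]
    cv2.imwrite("pics/p1.png",np.hstack([a[0][100:340,180:440],a[1][100:340,180:440]]))
E
```

```text
pull t18.07 [0.5613 0.148  0.1228] q6 -1.07 F [-0.3  0.1 -1.5] M [ 0.05  0.25 -0.03] gap 0.0175 ff 58.4
pull t18.72 [0.5881 0.1427 0.151 ] q6 -1.12 F [-0.6  0.1 -0.4] M [0.05 0.22 0.04] gap 0.0173 ff 58.4
pull t19.37 [0.6154 0.1374 0.1796] q6 -1.15 F [-0.4 -0.2 -0.3] M [0.02 0.2  0.03] gap 0.0172 ff 58.4
pull t20.02 [0.6428 0.1321 0.2082] q6 -1.18 F [-0.5  0.  -1. ] M [0.05 0.24 0.  ] gap 0.0172 ff 58.4
up t20.83 [0.6428 0.1321 0.3074] q6 -1.21 F [ 0.8 -0.4 -0.4] M [0.01 0.22 0.02] gap 0.0173 ff 58.4
```

View pics/p1.png

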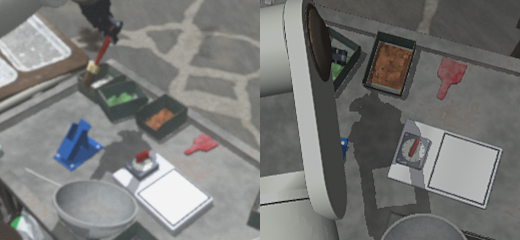

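The brush is out (scene crop: bristles at 92,70, handle up at 108,45), and the holder is empty. Next I'll level it above the panel.

```bash
cat > f.py <<'E'
from h import *
PC=np.array([.4615,-.1645,.0315+.092]); DR=np.radians(-30); H=np.array([np.cos(DR),np.sin(DR),0])
E
python3 - <<'E'
from f import *
qf,nf=tl(-.4,DR); P=PC+.13*H-GO*nf
r.movep(P+[0,0,.15],qf); st("over")
r.move_linear(P,vel=.1); r.wait(.5); st("final")
S={c:r.snapshot(c) for c in("scene","top")}
a=[cv2.cvtColor(S[c]["img"],cv2.COLOR_RGB2BGR) for c in S]
cv2.imwrite("pics/f1.png",cv2.resize(np.hstack([a[0][200:360,270:470],a[1][170:330,280:480]]),(800,320),interpolation=cv2.INTER_CUBIC))
for l in("bristles","handle","brush","panel_center"):
    rs=[]
    for c in S:
        L=r.landmark_of(c,l)
        if L: px=np.array(L[0]["xy"])*[640,480]; print(l,c,px.round(1),round(L[0]["conf"],2)); rs.append(ray(S[c],px))
    if len(rs)==2: p,e=tri(rs); print("  ",p.round(4),np.round(e,4))
for c in S: print(c,"expected bristles, tip, handle",proj(S[c],np.array([PC,PC-.018*H,PC+.13*H])).round(1).tolist())
import pickle; pickle.dump(S,open("S1.pkl","wb"))
E
```

```text
over t22.32 [ 0.5682 -0.2248  0.2567] q6 -1.55 F [ 0.3 -0.4  0.3] M [-0.09 -0.19  0.  ] gap 0.0175 ff 58.4
final t24.48 [ 0.5678 -0.2258  0.1063] q6 -1.56 F [ 0.4  0.5 -1.2] M [-0.15 -0.29  0.02] gap 0.0172 ff 58.4
bristles scene [354.  270.1] 0.57
handle scene [397.7 254.3] 0.88
brush scene [375.9 262.7] 0.95
brush top [153.9 317.1] 0.74
   [ 0.3226 -0.0289  0.428 ] [0.249 0.249]
panel_center scene [351.8 292.9] 0.58
scene expected bristles, tip, handle [[355.4, 271.9], [349.3, 274.6], [397.7, 253.4]]
top expected bristles, tip, handle [[389.4, 261.4], [385.4, 268.6], [417.3, 210.8]]
```

View pics/f1.png

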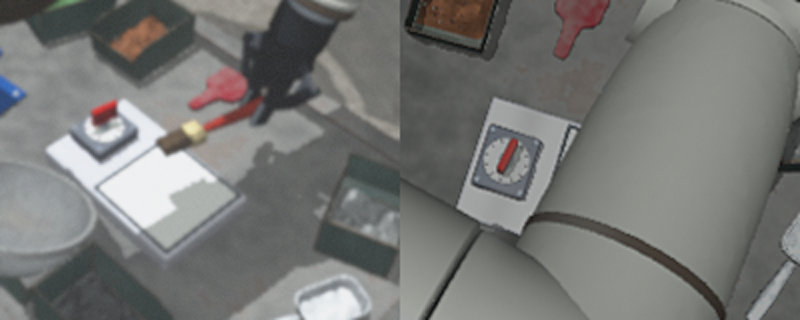

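The scene view shows the brush over the panel: bristles at pixel 354,270 (I predicted 355,272), handle towards 398,254. The top view is blocked by the forearm, but the key there hasn't moved. I'll check how level the brush is with the silhouette.

```bash
python3 - <<'E'
from f import *
s=r.snapshot("scene"); L=r.silhouettes("scene","brush"); m=L[0]["region"]; print(L[0]["conf"],m.sum(),np.array(L[0]["box"])*[640,480,640,480])
p=np.argwhere(m)[:,::-1].astype(float); c=p.mean(0); u=np.linalg.svd(p-c,full_matrices=False)[2][0]; u*=np.sign(u[0])
print("obs angle",np.degrees(np.arctan2(u[1],u[0])),"c",c,"tip",c+u*((p-c)@u).min())
# rendered model: brush box + handle sampled, compare for tilts
for e in(-.1,-.05,0,.05,.1):
    hp=PC+.13*H; d=-H*np.cos(e)+np.array([0,0,np.sin(e)])  # e>0 bristles up
    a=proj(s,np.array([hp,hp+.13*d,hp+.148*d])); v=a[0]-a[2]; n=np.array([-u[1],u[0]])
    print(e,"angle",np.degrees(np.arctan2(v[1],v[0])).round(2),"off px",((a-c)@n).round(2),"tip",a[2].round(1))
E
```

```text
0.82 485 [345.024 249.696 398.784 278.4  ]
obs angle -23.681759091417348 c [370.98556701 264.75876289] tip [348.67681074 274.54315254]
-0.1 angle -27.25 off px [0.33 3.3  3.73] tip [349.2 278.4]
-0.05 angle -25.47 off px [0.33 1.8  2.01] tip [349.2 276.5]
0 angle -23.62 off px [0.33 0.29 0.28] tip [349.3 274.6]
0.05 angle -21.69 off px [ 0.33 -1.24 -1.47] tip [349.5 272.6]
0.1 angle -19.66 off px [ 0.33 -2.77 -3.23] tip [349.8 270.5]
```

The silhouette matches the level model: −23.7° observed against −23.6° predicted, and the tip is within 1 px. I'm handing in the job.

```bash
python3 - <<'E'
from f import *
s=st("end"); print(np.abs(s["dq"]).max()); print(r.finish_job())
E
```

```text
end t25.07 [ 0.5678 -0.2259  0.1063] q6 -1.56 F [ 0.6  0.2 -0.5] M [-0.11 -0.2  -0.09] gap 0.0172 ff 58.4
0.001321845170163021
the job is handed in; nothing more can be done
None
```

The job is handed in at about 25 s: I wound the key until it hit its stop, and the brush is held level and still with its bristles about 9 cm above the middle of the panel; I never touched the scoop, glass block or scraper.

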